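Close the mason's pot and lift the dust cover away

ROBOT

A 7-joint arm with a two-finger parallel gripper is mounted at the origin on the work surface. World frame = base frame: x ahead of the robot, y to its left, z up, the work surface at z = 0. Lengths are in m, angles in rad, forces in N, time in s.
With the tool pointing down it reaches from about 0.4 to 0.9 m from the base axis. Payload 5.6 kg.
Tool frame: the origin (TCP) lies at the very end of the fingers, on their centre line; the grasp point (between the pads) lies 19 mm behind it; z points along the fingers, x is the direction in which the jaws open and shut, and the axes are right-handed (so a half turn about z gives the same grasp; the last joint's range is limited). The gripper opens to 92 mm and grips with 3 to 60 N. Pads are 20 mm wide; open, the fingers measure 128 mm over their backs; the gripper's body (75 mm by 189 mm) begins 69 mm behind the grasp point.
Start: joints at [-1.332, 0.468, -0.012, 1.603, 0.006, 1.071, -0.056], TCP at [0.181, 0.624, 0.215] pointing down, gripper open.
Joint ranges: [-2.53, 2.53], [-0.31, 2.02], [-1.57, 1.55], [0.28, 2.44], [-1.29, 4.43], [0.15, 1.84], [-2.92, 2.92]. Speed limits (rad/s): [2.57, 2.57, 3.14, 3.14, 3.14, 3.14, 3.14].

INTERFACE

Orientations are given as a rotation vector (axis times angle).
In Python, from cell import ctrl gives the robot as it stands. The module is installed in compiled form; this text tells all that it offers. Calls block until the motion is done:
- ctrl.goto(position, orientation): joint-space move of the TCP to a pose.
- ctrl.move_straight(position, max_speed=0.15, ori=None, until_force=None): straight line of the TCP; ori=None keeps the orientation; max_speed is the mean speed in m/s. With until_force (N) it stops when the force on the tool has changed by that much, and returns True; else False.
- ctrl.set_joints(angles): joint-space move.
- ctrl.set_gripper(opening, f_grip=None): opening from 0.0 (shut) to 1.0 (fully open); f_grip is the grip in N (None keeps the last); returns when the fingers have stopped.
- ctrl.sleep(seconds).
- ctrl.solve_ik(position, orientation): joint angles nearest the present ones, or None.
- ctrl.observe(): the state.
- ctrl.grab_frame(name): name is "scene" or "side" or "wrist"; returns (picture, depth): 420x560x3 uint8, red, green, blue; 420x560 float32, m along the optical axis (not along the pixel's ray), 0 where there is no reading.
- ctrl.camera_params(name): a dict with "fx", "fy", "cx", "cy" (pixels), "k1" (the pictures are not rectified: a ray, as slopes to the right and down, at radius r is drawn at 1 + k1 r^2 times it, then the intrinsics apply), "xyz" and "rotation" of the camera in the world. Camera axes: x right, y down, z forward; pixel columns grow to the right and rows downward; lengths in m; the calibration is good to about 2 mm. A picture is of the moment at which its call begins: read the wrist's pose just before it. camera_params takes no time and is no camera call; for the wrist camera it gives the pose at the moment of the call.
A pose or a line that the arm cannot do raises ctrl.Unreachable and nothing moves.
- ctrl.hand_in(): hands the job in, once; it reports no verdict.
The state is a dict: "clock": time; "q": joint angles; "joint_vel": joint speeds; "joint_torque": joint torques, N m; "tool_pos": TCP position; "ee_rot": TCP orientation; "force": force on the tool from outside, world axes, zero at the start; "ft_torque": the same for the moment, N m; "finger_gap": opening from 0.0 (shut) to 1.0 (fully open).
Only numpy, scipy, OpenCV 4.12 (cv2) and the standard library are available. Lean on these libraries where they do the work, as an engineer would, in place of code of your own. Each camera call takes 0.05 s, during which the arm holds its last target.

TASK

Close the squat open pot with its double lid: take the inner lid's knob, which sticks up through the outer lid, lift both lids together, lower them gently onto the pot (do not drop them) until the inner lid sits level and fully seated in the mouth with the outer lid still on it, and let go. Then lift the outer lid alone by its collar, leaving the inner lid seated and undisturbed, and finish while still holding the outer lid level and still in the gripper, about 10 cm above where it lay, ready to be brushed clean. Leave the other things on the bench alone, and do not push the pot about.

Things in the scene. Friction and masses are not known exactly. Their poses are not given: they have to be found in the camera images.
- pot_rim (a point): The squat open round steel pot standing loose on the bench: 116 mm wide outside, 106 mm inside, 70 mm tall, wall 5 mm, 1.2 kg. This point is the centre of its mouth, level with the rim (70 mm above the bench); z up.
- inner_lid_mid (a point): Wooden inner lid, 75 mm tall, 0.25 kg; point on its axis half-way up, z up. Above its underside: 0-12 mm a plug (100 mm wide, 92 at the bottom) that enters the pot's mouth; 12-18 mm a flange 120 mm wide that rests on the rim; then an 18 mm stem and at 45-75 mm the knob. It starts standing on its plug on the bench, carrying the outer lid. Seated, this point is 25.5 mm above the rim.
- inner_knob (a point): Centre of the inner lid's round knob, 26 mm wide and 30 mm tall, 60 mm above the lid's underside; z up. It stands free above the outer lid's collar, whose top is level with the foot of the knob (15 mm below this point). Lifting by the knob carries both lids.
- outer_lid_mid (a point): Aluminium outer lid, 37 mm tall, 0.2 kg; point on its axis half-way up, z up. Above its lower edge: 0-10 mm a skirt (134 mm wide outside, 127 inside), 10-15 mm a top plate with a hole, 15-37 mm the collar. It lies loosely on the inner lid's flange (up to 3.5 mm sideways play), the knob passing up through it. Nested, this point is 11 mm below the inner lid's mid point.
- outer_collar (a point): Centre of the outer lid's round upright collar: 54 mm wide outside, 46 inside, 22 mm tall, standing on the top plate (11 mm below this point; 26 mm above the outer lid's lower edge); z up. The inner lid's knob stands inside and rises 30 mm above the collar's top. Lifting by the collar carries the outer lid only.
- tin: Bystander: slim open steel tin, 56 mm wide, 85 mm tall, standing between the pot's and the lids' places; origin at the middle of its underside. Leave alone.
- mallet: Bystander: round wooden mallet standing on its head with the handle up, 90 mm wide, 220 mm tall; origin at the middle of its underside. Leave alone.
- hammer: Bystander: lump hammer lying flat, steel head 110 x 48 x 48 mm (origin at its middle), wooden handle 170 mm long along its +y; origin at the middle of its underside. Leave alone.
- chisel_a: Bystander: steel stone chisel lying flat, 200 mm long along its x, 14 mm thick, near the robot's base; origin at the middle of its underside. Leave alone.
- chisel_b: Bystander: steel stone chisel lying flat, 180 mm long along its x, 14 mm thick, on the far side; origin at the middle of its underside. Leave alone.
- wedge: Bystander: flat wooden block 50 x 110 x 25 mm, on the far side; origin at the middle of its underside. Leave alone.
- brush: Bystander: bench brush lying on black bristles, 50 x 260 x 52 mm, long along its y; origin at the middle of its underside. Leave alone.
Mind the look-alikes: they are no part of the job. Of the things that look like the part that bears inner_lid_mid, the smallest one is meant. There is more than one size of the part that bears outer_lid_mid; the job needs the largest.

How it is judged:
On the way, in this order (a step that is already met when the one before it is completed fails the run):
1. both lids are lifted together, nested, by the inner lid's knob (height (world z) of inner_lid_mid above 0.0675 m and contact force between the fingers and inner_lid above 0.5 N and distance between outer_lid_mid and inner_lid_mid below 0.016 m and z of outer_lid_mid in the frame of inner_lid_mid below -0.007 m and angle between the z axis of outer_lid_mid and the z axis of inner_lid_mid, either way round below 0.08 rad), for 0.1 s.
2. the inner lid is seated level on the pot with the outer lid nested on it, and is let go (horizontal distance between inner_lid_mid and pot_rim below 0.008 m and z of inner_lid_mid in the frame of pot_rim between 0.0225 and 0.0285 m and angle between inner_lid_mid's own z axis and vertical below 0.05 rad and distance between outer_lid_mid and inner_lid_mid below 0.016 m and z of outer_lid_mid in the frame of inner_lid_mid below -0.007 m and angle between the z axis of outer_lid_mid and the z axis of inner_lid_mid, either way round below 0.08 rad and contact force between the fingers and inner_lid below 0.05 N and linear speed of inner_lid below 0.03 m/s), for 0.2 s.
At the end, for the whole second after the job is handed in: Inner lid seated on the pot (8 mm of its axis, 3 mm of its height, 0.05 rad of level), touched by neither fingers nor outer lid; the fingers hold the outer lid 60 mm or more above where it lay nested on the pot, within 0.2 rad of level, below 0.03 m/s; the pot upright (0.05 rad) (horizontal distance between inner_lid_mid and pot_rim below 0.008 m and z of inner_lid_mid in the frame of pot_rim between 0.0225 and 0.0285 m and angle between each of inner_lid_mid, pot_rim's own z axis and vertical below 0.05 rad and contact force between each of the fingers, outer_lid and inner_lid below 0.05 N and contact force between outer_lid and pot below 0.05 N and contact force between the fingers and outer_lid above 0.5 N and z of outer_lid_mid in the frame of pot_rim above 0.0745 m and angle between outer_lid_mid's own z axis and vertical below 0.2 rad and linear speed of outer_lid below 0.03 m/s); the arm keeps its last pose, push and grip.
It fails at once if the outer lid comes off the inner lid while the inner lid is not seated on the pot (z of outer_lid_mid in the frame of inner_lid_mid above 0.004 m and not (horizontal distance between inner_lid_mid and pot_rim below 0.008 m and z of inner_lid_mid in the frame of pot_rim between 0.0225 and 0.0285 m and angle between inner_lid_mid's own z axis and vertical below 0.05 rad)).
It fails at once if the inner lid is dropped (falls out of the fingers faster than 0.45 m/s) (contact force between the fingers and inner_lid below 0.01 N and linear speed of inner_lid above 0.45 m/s).
It fails at once if the lids are slammed or pressed hard onto the pot (over 80 N) (contact force between inner_lid and pot above 80 N).
It fails at once if the pot is pushed more than 40 mm (distance of pot_rim from where it was at the start of the episode above 0.04 m).
It fails at once if one of the other things on the bench is moved more than 25 mm (distance of any of tin, mallet, hammer, chisel_a, chisel_b, wedge, brush from where it was at the start of the episode above 0.025 m).
It also fails if it takes over 64 s, if anything falls off the work surface, if the arm or the gripper's body presses on something with over 40 N, if the wrist force passes 120 N, or if a joint passes its speed limit or range.

## Working session

There is one attempt and no reset: what is moved stays moved. The work goes in short steps, each a Python script; the robot and the scene stay as the last script left them, time stands still between calls to the robot, and variables do not carry over. Pictures are saved under pics/ and viewed, and the job is handed in when it is done.

```bash
mkdir -p pics; ls; cat > h.py <<'E'
import numpy as np,cv2
from cell import ctrl
def snap(cam,name):
    p=ctrl.camera_params(cam);im,d=ctrl.grab_frame(cam)
    cv2.imwrite(f'pics/{name}.png',im[:,:,::-1]); np.savez(f'pics/{name}.npz',im=im,d=d,**{k:np.array(v) for k,v in p.items()})
    return im,d,p
def cloud(name):
    z=np.load(f'pics/{name}.npz');d=z['d'];h,w=d.shape
    K=np.array([[z['fx'],0,z['cx']],[0,z['fy'],z['cy']],[0,0,1]],float)
    u,v=np.meshgrid(np.arange(w),np.arange(h))
    n=cv2.undistortPoints(np.stack([u,v],-1).reshape(-1,1,2).astype(float),K,np.array([float(z['k1']),0,0,0])).reshape(h,w,2)
    P=np.dstack([n*d[...,None],d])
    R=z['rotation']
    if R.shape!=(3,3): R=cv2.Rodrigues(R.astype(float))[0]
    W=P@R.T+z['xyz']; W[d==0]=np.nan
    return W
E
python3 - <<'E'
from h import *
for c in ["scene","side","wrist"]:
    im,d,p=snap(c,c+"0");print(c,p)
print(ctrl.observe())
E
```

```text
pics
scene {'fx': 486.3396308265994, 'fy': 486.3396308265994, 'cx': 285.1948631921475, 'cy': 209.82020553627729, 'k1': -0.16471348098482697, 'xyz': array([ 1.21937147, -0.21248981,  1.37822479]), 'rotation': array([-2.15455054, -1.57379508,  0.45293252])}
side {'fx': 439.499576207941, 'fy': 439.499576207941, 'cx': 275.4115341169021, 'cy': 210.08906824071067, 'k1': 0.0011579318741155125, 'xyz': array([ 0.13334681, -0.76952758,  1.09143033]), 'rotation': array([-2.41458264,  0.47325286, -0.18770131])}
wrist {'fx': 362.6723789507726, 'fy': 362.6723789507726, 'cx': 272.50211675627696, 'cy': 206.1296884697386, 'k1': -0.08796302229214165, 'xyz': array([0.11338361, 0.64436032, 0.38352998]), 'rotation': array([2.33792366, 1.75993209, 0.22485591])}
{'clock': 0.15, 'q': array([-1.33198176,  0.46815493, -0.01161623,  1.60337721,  0.00597838,
        1.07139385, -0.05633613]), 'joint_vel': array([ 3.73777088e-04, -3.75369880e-03,  1.26642568e-03, -1.56657649e-03,
        1.39645044e-03,  4.52953698e-05, -1.09870140e-03]), 'joint_torque': array([ 1.72270768e-03, -5.20945716e+01, -1.15436182e-02, -2.43973982e+01,
       -5.65771724e-02,  1.51875144e-02,  9.52527239e-05]), 'tool_pos': array([0.18069171, 0.62393427, 0.21388656]), 'ee_rot': array([ 2.51082989e+00,  1.88681230e+00, -1.55584868e-03]), 'force': array([ 0.59815393,  0.25024664, -0.17481381]), 'ft_torque': array([0.00766646, 0.03859251, 0.04199308]), 'finger_gap': 0.9996260923759047}
```

View pics/scene0.png

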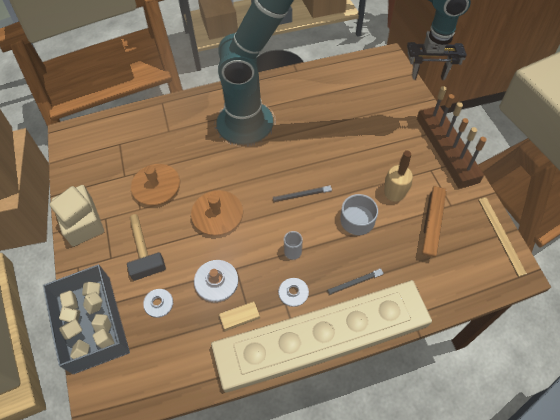

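View pics/side0.png

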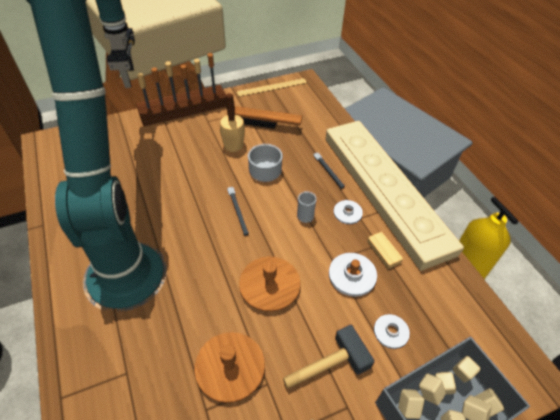

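View pics/wrist0.png

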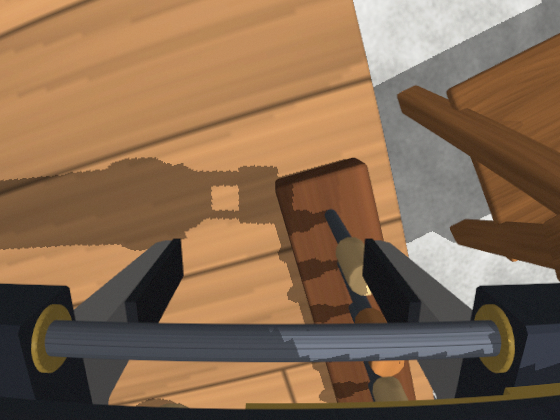

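The scene view shows the nested lids at about (216,280), the pot at (359,214), the tin at (293,245) and the mallet at (399,180). The two wooden lids at (155,184) and (217,213) and the small white lids at (158,302) and (293,292) are look-alikes. Next I'll measure positions.

```bash
python3 - <<'E'
from h import *
def circ(P):
    A=np.c_[2*P[:,:2],np.ones(len(P))];b=(P[:,:2]**2).sum(1)
    from numpy.linalg import lstsq
    s=lstsq(A,b,rcond=None)[0];return s[:2],np.sqrt(s[2]+s[0]**2+s[1]**2)
for cam,pts in {"scene0":dict(lids=(216,280),pot=(359,214),tin=(293,245),mallet=(399,180),hammer=(146,266),small1=(158,302),small2=(293,292)),"side0":dict(lids=(353,273),pot=(265,163),tin=(307,207),mallet=(232,130),small2=(348,211))}.items():
    W=cloud(cam)
    for n,(u,v) in pts.items():
        Q=W[v-45:v+45,u-45:u+45].reshape(-1,3)
        im=W[v,u]; Q=Q[np.isfinite(Q[:,0])]
        Q=Q[np.hypot(*(Q[:,:2]-im[:2]).T)<0.085]
        Q=Q[Q[:,2]>0.01]
        print(cam,n,im.round(3),'zpct',np.percentile(Q[:,2],[5,50,95,99.5]).round(3))
        if n=='pot':
            for _ in range(3):
                R=Q[(Q[:,2]>.064)&(Q[:,2]<.078)];c,r=circ(R);print('  rim',c.round(4),r.round(4),len(R))
        if n=='lids':
            for lo,hi in [(.018,.024),(.024,.030),(.03,.042),(.042,.052),(.066,.085)]:
                R=Q[(Q[:,2]>lo)&(Q[:,2]<hi)]
                if len(R)>4:
                    c,r=circ(R);print('  ',lo,hi,len(R),R.mean(0).round(4),R.min(0).round(4),R.max(0).round(4),c.round(4),r.round(4))
E
python3 - <<'E'
import cv2
for n,u,v in [('scene0',216,280),('scene0',359,214),('side0',353,273)]:
    im=cv2.imread(f'pics/{n}.png')[v-45:v+45,u-50:u+50]
    cv2.imwrite(f'pics/c_{n}_{u}.png',cv2.resize(im,None,fx=4,fy=4,interpolation=cv2.INTER_CUBIC))
import numpy as np
a=[cv2.imread(f'pics/c_{n}.png') for n in('scene0_216','side0_353')]
cv2.imwrite('pics/crop1.png',np.hstack(a))
E
```

```text
scene0 lids [ 0.607 -0.248  0.039] zpct [0.017 0.024 0.06  0.079]
   0.018 0.024 598 [ 0.6024 -0.2466  0.0217] [ 0.5301 -0.3146  0.018 ] [ 0.6657 -0.1839  0.024 ] [ 0.5972 -0.248 ] 0.0511
   0.024 0.03 542 [ 0.5987 -0.2496  0.0261] [ 0.5318 -0.3129  0.024 ] [ 0.6648 -0.1824  0.03  ] [ 0.5968 -0.2489] 0.0503
   0.03 0.042 67 [ 0.6041 -0.2476  0.0357] [ 0.5494 -0.304   0.03  ] [ 0.6518 -0.192   0.0417] [ 0.5961 -0.2492] 0.0317
   0.042 0.052 64 [ 0.6038 -0.2488  0.046 ] [ 0.5746 -0.2763  0.0424] [ 0.6253 -0.223   0.0517] [ 0.5978 -0.2494] 0.0247
   0.066 0.085 67 [ 0.5991 -0.2497  0.0753] [ 0.585  -0.2622  0.066 ] [ 0.6099 -0.2372  0.0812] [ 0.5981 -0.2497] 0.0099
scene0 pot [0.505 0.256 0.004] zpct [0.012 0.045 0.073 0.078]
  rim [0.5243 0.2419] 0.055 214
  rim [0.5243 0.2419] 0.055 214
  rim [0.5243 0.2419] 0.055 214
scene0 tin [0.548 0.013 0.005] zpct [0.014 0.054 0.087 0.09 ]
scene0 mallet [0.486 0.388 0.116] zpct [0.025 0.11  0.216 0.223]
scene0 hammer [ 0.502 -0.443  0.048] zpct [0.013 0.045 0.053 0.056]
scene0 small1 [ 0.606 -0.436 -0.003] zpct [0.01  0.013 0.025 0.029]
scene0 s
[... 384 characters left out ...]
 [ 0.591  -0.2597  0.0363] [ 0.5708 -0.28    0.0301] [ 0.6229 -0.2284  0.042 ] [ 0.5964 -0.2545] 0.0225
   0.042 0.052 69 [ 0.5942 -0.2583  0.0449] [ 0.572  -0.2799  0.0421] [ 0.6227 -0.2269  0.0514] [ 0.598  -0.2529] 0.0232
   0.066 0.085 72 [ 0.5974 -0.2539  0.0732] [ 0.5864 -0.2657  0.0664] [ 0.6107 -0.241   0.0784] [ 0.598  -0.2534] 0.0097
side0 pot [0.537 0.266 0.005] zpct [0.014 0.044 0.069 0.073]
  rim [0.5255 0.2378] 0.0549 139
  rim [0.5255 0.2378] 0.0549 139
  rim [0.5255 0.2378] 0.0549 139
side0 tin [ 0.558 -0.024  0.077] zpct [0.017 0.057 0.084 0.089]
side0 mallet [0.453 0.361 0.106] zpct [0.023 0.104 0.209 0.22 ]
side0 small2 [ 0.706 -0.033  0.   ] zpct [0.01  0.013 0.031 0.042]
```

View pics/crop1.png

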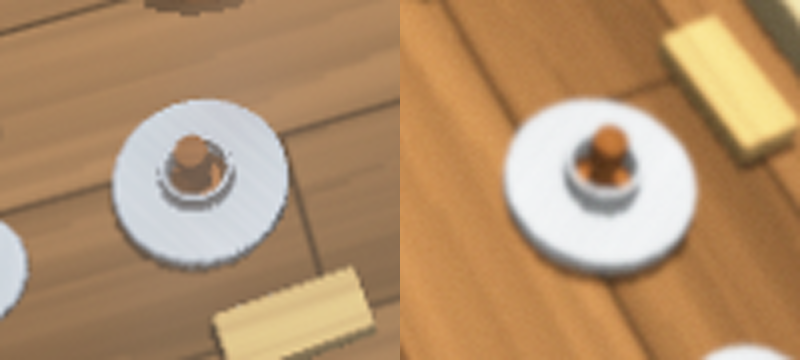

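Lids at about (0.598,-0.251) and pot at about (0.525,0.240), and heights and diameters fit. The cameras differ by about 4 mm in y, so I'll refine both with the wrist camera at one orientation.

```bash
cat >> h.py <<'E'
from scipy.spatial.transform import Rotation as Ro
def ori(th): # jaw direction angle th in world, pointing down
    x=np.array([np.cos(th),np.sin(th),0]);z=np.array([0,0,-1.]);y=np.cross(z,x)
    return Ro.from_matrix(np.c_[x,y,z]).as_rotvec()
def circ(P):
    A=np.c_[2*P[:,:2],np.ones(len(P))];b=(P[:,:2]**2).sum(1)
    s=np.linalg.lstsq(A,b,rcond=None)[0];return s[:2],np.sqrt(s[2]+s[0]**2+s[1]**2)
E
python3 - <<'E'
from h import *
for d in (20,-160,0,180,90,-90):
    o=ori(np.deg2rad(d)); 
    for p in [(.598,-.251,.049),(.598,-.251,.25),(.525,.24,.107),(.525,.24,.3),(.56,0,.25)]:
        q=ctrl.solve_ik(p,o); print(d,p,None if q is None else np.round(q,2))
p=ctrl.camera_params('wrist');R=Ro.from_rotvec(p['rotation']).as_matrix();s=ctrl.observe()
T=Ro.from_rotvec(s['ee_rot']).as_matrix();print('cam in tool',(T.T@(p['xyz']-s['tool_pos'])).round(3),(T.T@R).round(3))
E
```

```text
20 (0.598, -0.251, 0.049) [-0.21  0.81  0.81  1.75 -0.72  0.91  1.27]
20 (0.598, -0.251, 0.25) [-0.29  0.56  0.93  1.61 -0.48  1.21  1.09]
20 (0.525, 0.24, 0.107) [-0.77  0.49  0.37  1.89 -0.24  0.8   0.07]
20 (0.525, 0.24, 0.3) [-0.81  0.27  0.4   1.71 -0.11  1.18 -0.03]
20 (0.56, 0, 0.25) [-0.58  0.31  0.65  1.82 -0.21  1.08  0.49]
-160 (0.598, -0.251, 0.049) [-0.44  1.16  1.33  1.77 -1.2   1.28 -1.57]
-160 (0.598, -0.251, 0.25) [-0.46  0.8   1.35  1.62 -0.79  1.37 -1.8 ]
-160 (0.525, 0.24, 0.107) [-0.26  0.5  -0.29  1.85  0.19  0.81  2.84]
-160 (0.525, 0.24, 0.3) [ 0.4   0.63 -1.31  1.63  0.62  1.37  2.49]
-160 (0.56, 0, 0.25) [-1.01  0.6   1.36  1.84 -0.63  1.23 -2.25]
0 (0.598, -0.251, 0.049) [-0.29  0.88  0.96  1.76 -0.86  0.98  1.02]
0 (0.598, -0.251, 0.25) [-0.3   0.57  0.95  1.61 -0.49  1.21  0.75]
0 (0.525, 0.24, 0.107) [-0.83  0.5   0.44  1.89 -0.29  0.81 -0.23]
0 (0.525, 0.24, 0.3) [-0.86  0.27  0.46  1.71 -0.13  1.19 -0.36]
0 (0.56, 0, 0.25) [-0.61  0.31  0.68  1.82 -0.22  1.08  0.15]
180 (0.598, -0.251, 0.049) [-0.44  1.16  1.33  1.77 -1.2   1.28 -1.92]
180 (0.598, -0.2
[... 338 characters left out ...]
251, 0.25) [-0.28  0.56  0.93  1.61 -0.47  1.21  2.31]
90 (0.525, 0.24, 0.107) [-0.59  0.48  0.13  1.88 -0.08  0.79  1.15]
90 (0.525, 0.24, 0.3) [-0.64  0.27  0.19  1.7  -0.05  1.18  1.13]
90 (0.56, 0, 0.25) [-0.51  0.3   0.55  1.82 -0.17  1.08  1.68]
-90 (0.598, -0.251, 0.049) [-0.33  0.93  1.04  1.76 -0.94  1.04 -0.5 ]
-90 (0.598, -0.251, 0.25) [-0.29  0.56  0.93  1.61 -0.48  1.21 -0.83]
-90 (0.525, 0.24, 0.107) [-0.98  0.54  0.64  1.9  -0.43  0.84 -1.68]
-90 (0.525, 0.24, 0.3) [-1.04  0.3   0.69  1.72 -0.2   1.19 -1.86]
-90 (0.56, 0, 0.25) [-0.79  0.37  0.93  1.83 -0.33  1.1  -1.31]
cam in tool [ 0.001 -0.07  -0.17 ] [[ 1.     0.002 -0.   ]
 [-0.001  0.967  0.254]
 [ 0.001 -0.254  0.967]]
```

```bash
python3 - <<'E'
from h import *
th=np.deg2rad(20);o=ori(th);yt=np.array([np.sin(th),-np.cos(th),0])
for n,t in (("wpot",(.525,.24)),("wlid",(.598,-.251))):
    P=np.array([*t,.25])-0.05*yt
    ctrl.goto(P,o); ctrl.sleep(.3); snap('wrist',n); print(ctrl.observe()['tool_pos'],ctrl.observe()['clock'])
W=cloud('wpot')
for t,n,bands in (((.525,.24),'wpot',[(.064,.078)]),((.598,-.251),'wlid',[(.02,.027),(.042,.05),(.071,.08)])):
    W=cloud(n).reshape(-1,3);W=W[np.isfinite(W[:,0])];W=W[np.hypot(*(W[:,:2]-t).T)<.08]
    for lo,hi in bands:
        Q=W[(W[:,2]>lo)&(W[:,2]<hi)];c,r=circ(Q);print(n,lo,len(Q),c.round(4),r.round(4),Q.min(0).round(4),Q.max(0).round(4),((Q.min(0)+Q.max(0))/2).round(4), 'medz',np.median(Q[:,2]).round(4))
E
```

```text
[0.50771685 0.28737361 0.24993312] 2.2167
[ 0.58104432 -0.20358779  0.24999024] 4.375
wpot 0.064 1840 [0.5266 0.2426] 0.0548 [0.4694 0.1847 0.064 ] [0.5843 0.2993 0.0722] [0.5269 0.242  0.0681] medz 0.0694
wlid 0.02 8149 [ 0.5995 -0.2497] 0.051 [ 0.5329 -0.3156  0.02  ] [ 0.6665 -0.1835  0.0269] [ 0.5997 -0.2496  0.0235] medz 0.0228
wlid 0.042 541 [ 0.5997 -0.25  ] 0.0245 [ 0.5728 -0.2764  0.0421] [ 0.6263 -0.2234  0.0499] [ 0.5995 -0.2499  0.046 ] medz 0.0447
wlid 0.071 481 [ 0.5995 -0.2494] 0.009 [ 0.5869 -0.2619  0.0712] [ 0.6123 -0.2373  0.0765] [ 0.5996 -0.2496  0.0738] medz 0.0747
```

View pics/wpot.png

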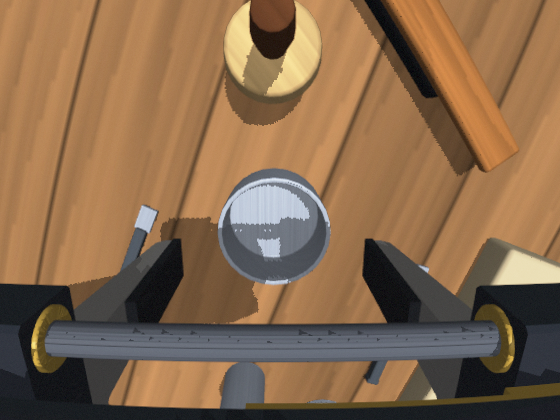

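View pics/wlid.png

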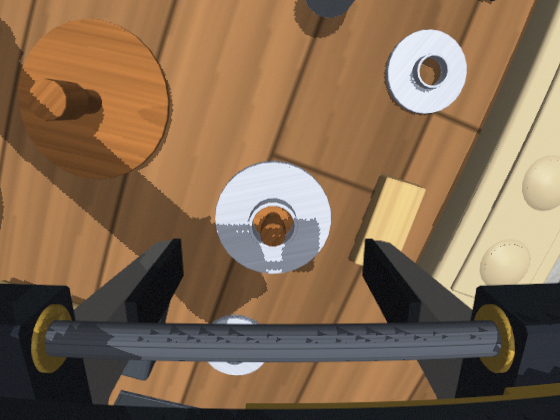

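The wrist view shows the lids centred at about pixel (273,217) and the pot rim at about (274,225). The wrist fix is lids (0.5995,-0.2497) and pot (0.527,0.242), and the displacement agrees with the fixed cameras to 1 mm. Next is grasping the knob with the tips 3–4 mm above the collar.

```bash
python3 - <<'E'
from h import *
o=ori(np.deg2rad(20)); K=[.5993,-.2499]
ctrl.move_straight([*K,.15],.2,ori=o)
print(ctrl.move_straight([*K,.0485],.08,until_force=6))
ctrl.set_gripper(0.0,f_grip=30)
s=ctrl.observe();print(s['tool_pos'],s['finger_gap']*92,s['force'],s['clock'])
snap('wrist','grip');snap('side','gripside')
E
python3 - <<'E'
import cv2,numpy as np
a=cv2.imread('pics/gripside.png')[200:340,260:440]
cv2.imwrite('pics/gs.png',cv2.resize(a,None,fx=4,fy=4))
E
```

```text
False
[ 0.59896955 -0.25003605  0.0484569 ] 25.32261283991548 [-0.39421434 -0.26339572  0.05956131] 7.5167
```

View pics/grip.png

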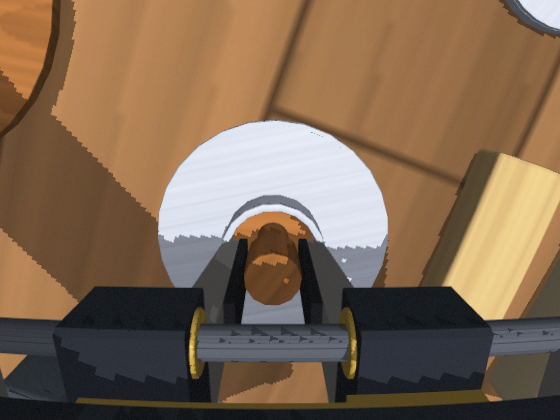

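View pics/gs.png

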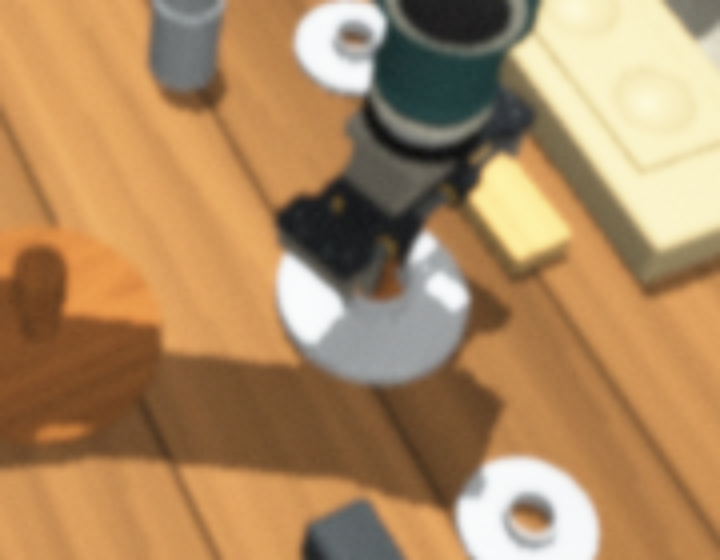

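The knob is gripped: the fingers sit at 25.3 mm (knob is 26) and are clear of the collar. Now I'll lift, check, and carry over the tin.

```bash
python3 - <<'E'
from h import *
s=ctrl.observe();p=s['tool_pos'];o=ori(np.deg2rad(20))
ctrl.move_straight([p[0],p[1],.075],.05)
ctrl.move_straight([p[0],p[1],.2],.1);ctrl.sleep(.3)
s=ctrl.observe();print(s['tool_pos'],s['finger_gap']*92,s['force'],s['ft_torque'],s['clock'])
snap('wrist','lift');snap('side','liftside')
W=cloud('lift').reshape(-1,3);W=W[np.isfinite(W[:,0])];W[:]-=s['tool_pos'];W=W[np.hypot(*W[:,:2].T)<.08]
h,e=np.histogram(W[:,2],np.arange(-.06,.04,.002));print([(round(b,3),int(a)) for a,b in zip(h,e) if a])
Q=W[(W[:,2]>-.033)&(W[:,2]<-.018)&(np.hypot(*W[:,:2].T)<.075)];c,r=circ(Q);print(c,r,Q.min(0),Q.max(0))
T=np.array([[np.cos(np.deg2rad(20)),np.sin(np.deg2rad(20))],[np.sin(np.deg2rad(20)),-np.cos(np.deg2rad(20))]])
# plane fit of plate in tool-yaw axes
A=np.c_[Q[:,:2],np.ones(len(Q))];print('slope',np.linalg.lstsq(A,Q[:,2],rcond=None)[0])
E
python3 - <<'E'
import cv2
a=cv2.imread('pics/liftside.png')[170:330,260:460]
cv2.imwrite('pics/ls.png',cv2.resize(a,None,fx=4,fy=3.7))
E
```

```text
[ 0.59889007 -0.25001989  0.1996975 ] 25.12971366109444 [ 0.63017686 -0.32821531 -5.98613353] [-0.03882359  0.02655722  0.02333191] 10.0
[(np.float64(-0.042), 1), (np.float64(-0.04), 4), (np.float64(-0.038), 3), (np.float64(-0.036), 12), (np.float64(-0.034), 24), (np.float64(-0.032), 1177), (np.float64(-0.03), 231), (np.float64(-0.028), 8723), (np.float64(-0.026), 15487), (np.float64(-0.024), 145), (np.float64(-0.022), 107), (np.float64(-0.02), 103), (np.float64(-0.018), 98), (np.float64(-0.016), 95), (np.float64(-0.014), 78), (np.float64(-0.012), 78), (np.float64(-0.01), 76), (np.float64(-0.008), 85), (np.float64(-0.006), 503), (np.float64(-0.004), 537), (np.float64(-0.002), 73), (np.float64(0.0), 131), (np.float64(0.002), 117), (np.float64(0.004), 136), (np.float64(0.006), 149), (np.float64(0.008), 163), (np.float64(0.01), 154), (np.float64(0.012), 170), (np.float64(0.014), 180), (np.float64(0.016), 170), (np.float64(0.018), 188), (np.float64(0.02), 208), (np.float64(0.022), 224), (np.float64(0.024), 1188), (np.float64(0.026), 1507), (np.float64(0.028), 171), (np.float64(0.03), 171), (np.float64(0.032), 180), (np.float64(0.034), 187), (np.float64(0.036), 186)]
[-0.00035529  0.00471153] 0.04798037800172488 [-0.06536504 -0.05769664 -0.03265512] [ 0.0680707   0.06724196 -0.01800195]
slope [-0.00190846  0.00337324 -0.02606437]
```

View pics/lift.png

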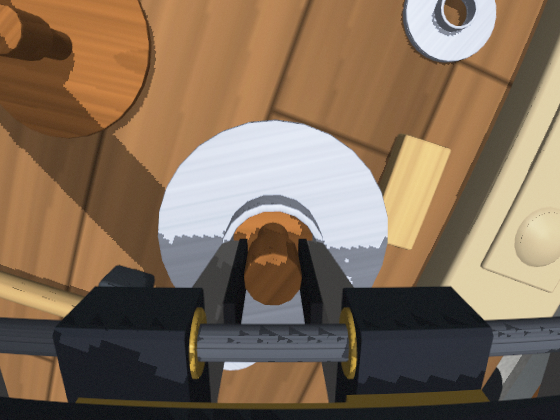

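View pics/ls.png

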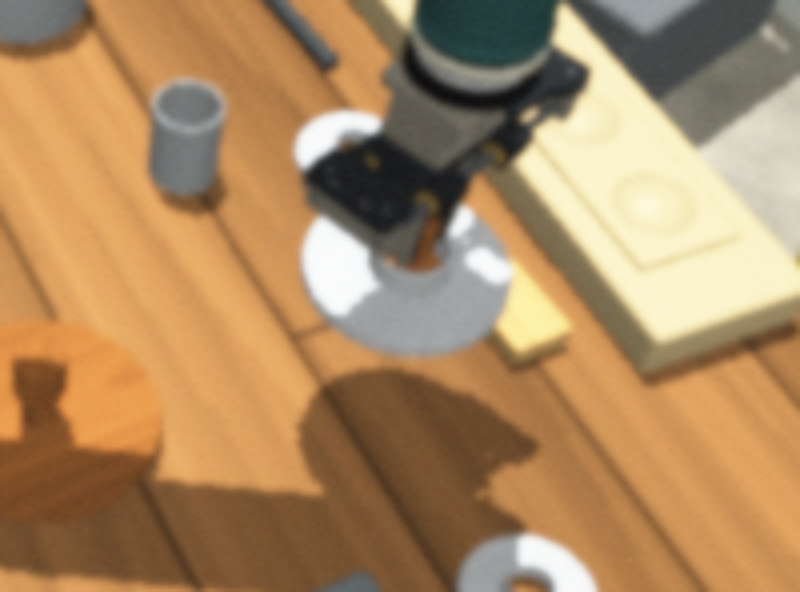

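```bash
python3 - <<'E'
from h import *
for n,z0,t in (('wlid',.0,(.5996,-.2497)),('lift',.1997-.0485,(.599,-.25))):
    W=cloud(n).reshape(-1,3);W=W[np.isfinite(W[:,0])];W[:,2]-=z0;W=W[np.hypot(*(W[:,:2]-t).T)<.016]
    Q=W[(W[:,2]>.0725)&(W[:,2]<.077)];print(n,len(Q),Q.mean(0),(Q.min(0)+Q.max(0))/2,np.ptp(Q,axis=0),np.median(Q[:,2]))
o=ori(np.deg2rad(20))
ctrl.goto([.56,.0,.23],o);ctrl.goto([.526,.2415,.21],o);ctrl.sleep(.3)
s=ctrl.observe();print(s['tool_pos'],s['finger_gap']*92,s['force'],s['clock'])
snap('wrist','above');snap('side','aboveside');snap('scene','abovescene')
E
python3 - <<'E'
import cv2,numpy as np
a=cv2.imread('pics/aboveside.png')[80:230,180:350]
b=cv2.imread('pics/abovescene.png')[130:280,280:450]
cv2.imwrite('pics/ab.png',cv2.resize(np.hstack([a,b]),(800,353)))
E
```

```text
wlid 470 [ 0.59944693 -0.24938429  0.07469512] [ 0.59963272 -0.24958181  0.07450935] [0.02539022 0.02456428 0.00394094] 0.0747366310771202
lift 2492 [ 0.59961877 -0.24864679  0.07458426] [ 0.59916553 -0.2500479   0.07468498] [0.03038368 0.02656481 0.00432806] 0.07460626048956416
[0.52654729 0.24027078 0.2102175 ] 25.564758123328954 [-0.16733125  0.75876827 -4.5912734 ] 12.3667
```

View pics/ab.png

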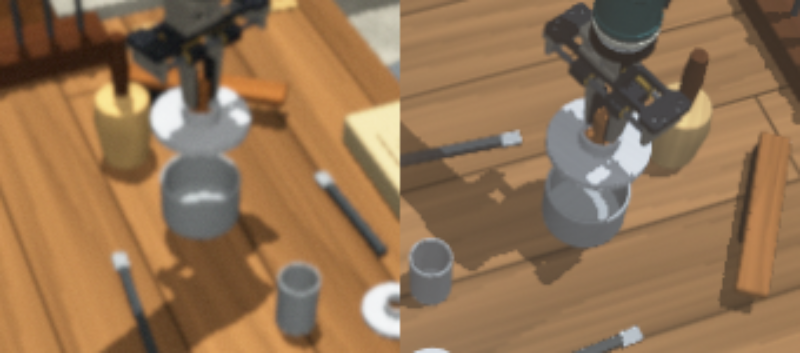

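View pics/above.png

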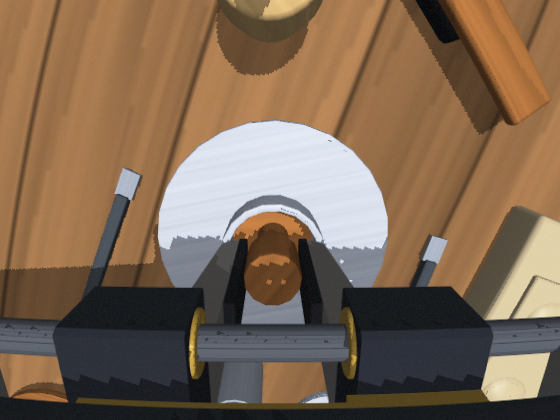

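```bash
python3 - <<'E'
from h import *
o=ori(np.deg2rad(20));T=np.array([.5262,.2416])
ctrl.move_straight([*T,.135],.08,ori=o);ctrl.sleep(.3)
s=ctrl.observe();print(s['tool_pos'],s['force'])
e=T-s['tool_pos'][:2]
r=ctrl.move_straight([*(T+e),.1055],.02,until_force=5);ctrl.sleep(.2)
s=ctrl.observe();print(r,s['tool_pos'],s['finger_gap']*92,s['force'],s['ft_torque'],s['clock'])
snap('side','downside');snap('scene','downscene')
E
python3 - <<'E'
import cv2,numpy as np
a=cv2.imread('pics/downside.png')[80:230,180:350]
b=cv2.imread('pics/downscene.png')[130:280,280:450]
cv2.imwrite('pics/dn.png',cv2.resize(np.hstack([a,b]),(800,353)))
E
```

```text
[0.52633231 0.2417253  0.13533604] [ 0.20626337  0.4218207  -4.25398922]
True [0.52600372 0.24143948 0.10637925] 25.06836894647919 [ 5.22481672e-01 -4.85496100e-03  7.51738365e+00] [-0.12272229  0.11807214 -0.01177619] 15.4417
```

View pics/dn.png

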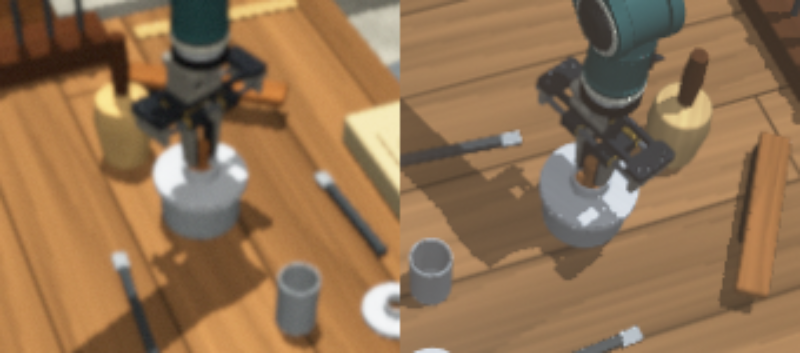

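Contact came at TCP z 0.1064, where full seating predicts 0.1065. Now I'll release, back off upward and inspect.

```bash
python3 - <<'E'
from h import *
o=ori(np.deg2rad(20));th=np.deg2rad(20);yt=np.array([np.sin(th),-np.cos(th),0])
ctrl.set_gripper(1.0);ctrl.sleep(.4)
s=ctrl.observe();p=s['tool_pos'];print(p,s['force'],s['clock'])
ctrl.move_straight([p[0],p[1],.17],.12)
P=np.array([.526,.2415,.28])-0.05*yt
ctrl.move_straight(P,.2,ori=o);ctrl.sleep(.3)
snap('wrist','seat');s=ctrl.observe();print(s['tool_pos'],s['clock'])
W=cloud('seat').reshape(-1,3);W=W[np.isfinite(W[:,0])];W=W[np.hypot(*(W[:,:2]-[.5265,.242]).T)<.08]
for n,lo,hi in (('plate',.078,.086),('collar',.1,.106),('knob',.130,.137)):
    Q=W[(W[:,2]>lo)&(W[:,2]<hi)];c,r=circ(Q);A=np.c_[Q[:,:2]-c,np.ones(len(Q))]
    f=np.linalg.lstsq(A,Q[:,2],rcond=None)[0]
    print(n,len(Q),c.round(4),r.round(4),((Q.min(0)+Q.max(0))/2).round(4),np.ptp(Q,axis=0).round(4),'medz',np.median(Q[:,2]).round(4),'slope',f[:2].round(3))
E
```

```text
[0.52439246 0.24073952 0.10467387] [-0.85169333  0.26051178  0.24238761] 17.0083
[0.5088591  0.28797942 0.2794073 ] 18.8083
plate 9310 [0.5272 0.2418] 0.051 [0.5271 0.2422 0.082 ] [0.1333 0.1321 0.0079] medz 0.0808 slope [-0.001  0.001]
collar 577 [0.5272 0.2417] 0.0248 [0.5272 0.2416 0.103 ] [0.0532 0.0535 0.0058] medz 0.1025 slope [-0.001 -0.001]
knob 557 [0.527  0.2421] 0.0091 [0.5271 0.2418 0.1325] [0.0253 0.0252 0.0049] medz 0.1327 slope [-0.003 -0.01 ]
```

View pics/seat.png

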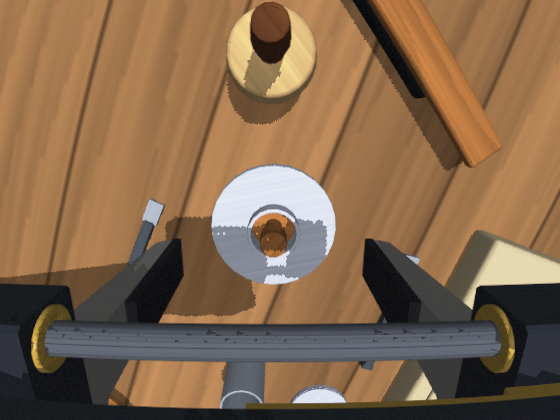

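Seated and level: plate at 0.0808 (expected 0.081), knob top at 0.1327 (expected 0.133), slopes near 0. Next, the collar.

```bash
python3 - <<'E'
from h import *
o=ori(np.deg2rad(20));C=np.array([.5268,.2419])
ctrl.move_straight([*C,.16],.2,ori=o)
ctrl.move_straight([*C,.1],.1);ctrl.sleep(.3)
s=ctrl.observe();print(s['tool_pos'],s['force']);e=C-s['tool_pos'][:2]
r=ctrl.move_straight([*(C+e),.084],.03,until_force=5);ctrl.sleep(.3)
s=ctrl.observe();print(r,s['tool_pos'],s['force'])
ctrl.set_gripper(0.0,f_grip=20);ctrl.sleep(.2)
s=ctrl.observe();print(s['tool_pos'],s['finger_gap']*92,s['force'],s['clock'])
snap('wrist','col')
E
```

```text
[0.52703269 0.24208727 0.10045876] [ 0.86838612  0.63217825 -0.68784405]
False [0.52666386 0.24181709 0.0841781 ] [ 0.59174014  0.38609251 -0.819084  ]
[0.52651079 0.24169619 0.08399351] 53.25899956288675 [-0.05181454 -0.16489939  0.29895149] 22.5083
```

View pics/col.png

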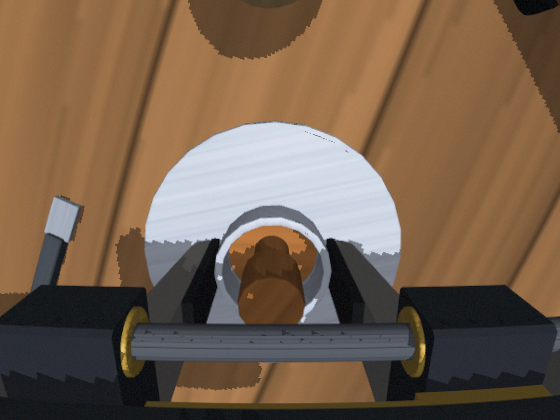

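The collar is gripped at 53.3 mm (54 mm wide), with the knob free inside. Lifting 10 cm.

```bash
python3 - <<'E'
from h import *
s=ctrl.observe();p=s['tool_pos']
ctrl.move_straight([p[0],p[1],p[2]+.02],.03)
ctrl.move_straight([p[0],p[1],p[2]+.1],.07);ctrl.sleep(.6)
s=ctrl.observe();print(s['tool_pos'],s['finger_gap']*92,s['force'],s['clock'])
snap('wrist','endw');snap('side','ends');snap('scene','endc')
W=cloud('endw').reshape(-1,3);W=W[np.isfinite(W[:,0])];W=W[np.hypot(*(W[:,:2]-[.5268,.242]).T)<.075]
Q=W[(W[:,2]>.172)&(W[:,2]<.19)];A=np.c_[Q[:,:2]-p[:2],np.ones(len(Q))];print('plate',len(Q),np.median(Q[:,2]),np.linalg.lstsq(A,Q[:,2],rcond=None)[0])
E
python3 - <<'E'
import cv2,numpy as np
a=cv2.imread('pics/ends.png')[80:230,180:350]
b=cv2.imread('pics/endc.png')[130:280,280:450]
cv2.imwrite('pics/en.png',cv2.resize(np.hstack([a,b]),(800,353)))
E
```

```text
[0.52647833 0.24166805 0.18396682] 53.36850982595553 [ 0.50558721 -0.12624069 -2.19288055] 25.2667
plate 26995 0.1807336415720965 [ 0.00419196 -0.01168278  0.18127776]
```

View pics/en.png

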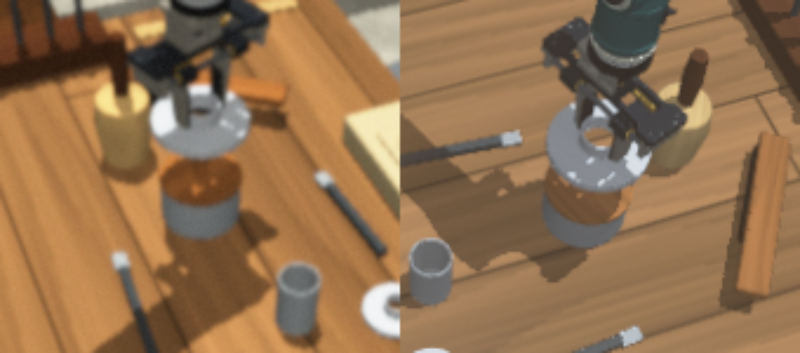

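View pics/endw.png

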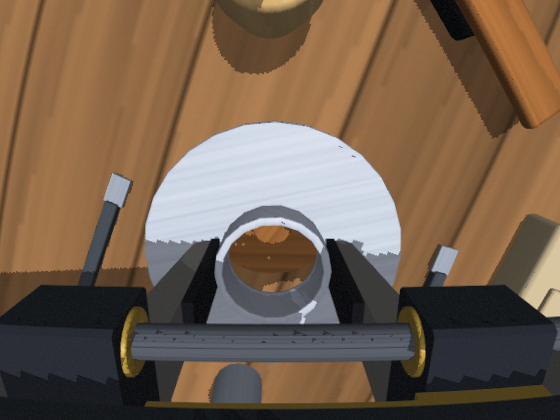

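The outer lid is held level and clear. From the same pictures I'll check that the inner lid is still seated, then hand in.

```bash
python3 - <<'E'
from h import *
for n in('ends','endc'):
    W=cloud(n).reshape(-1,3);W=W[np.isfinite(W[:,0])];W=W[np.hypot(*(W[:,:2]-[.526,.241]).T)<.07]
    Q=W[(W[:,2]>.070)&(W[:,2]<.084)];f=np.linalg.lstsq(np.c_[Q[:,:2]-[.526,.241],np.ones(len(Q))],Q[:,2],rcond=None)[0]
    print(n,len(Q),'flange medz',np.median(Q[:,2]).round(4),'slope',f.round(3))
ctrl.hand_in()
E
```

```text
ends 587 flange medz 0.075 slope [-0.001 -0.     0.075]
endc 497 flange medz 0.0774 slope [-0.002 -0.001  0.078]
the job is handed in; nothing more can be done
```

The pot is closed with the inner lid, and I handed the job in at about 25 s with the outer lid still held by its collar, about 10 cm above where it lay. `hand_in` gives no verdict, so what follows rests on my own measurements.

- **Lift:** I gripped the knob at about 25 mm (nominal 26) and lifted both lids together. They stayed level and nested.
- **Seating:** I lowered them gently onto the pot. Contact came at a tool height of 0.1064 m, against 0.1065 m predicted for full seating, and I then let go. The wrist camera put the lid axis within 1 mm of the pot's axis as measured beforehand.
- **Outer lid alone:** I gripped the collar at 53.3 mm (nominal 54) and raised it 10 cm. The plate was at 0.181 m with about 0.01 rad of tilt. The load change of about 2 N matches the 0.2 kg lid alone.
- **Inner lid at the end:** The fixed cameras showed its flange level (slope 0.002 rad or less), at 0.075 m from one and 0.0774 m from the other, against 0.076 m expected. That disagreement is within calibration.
- **Camera disagreements:** The two fixed cameras differed by about 4 mm in y at the start, so I used the wrist camera for positioning.
- **Other things on the bench:** The pot and the other things near it show no visible movement in the final pictures. I did not measure their positions at the end.

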